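# Tighten the bolt clamp until its force tab pops up

## Task

Two screw clamps stand on the inspection table; one holds a subframe bolt, the other a small steel block. Tighten the one that holds the bolt: turn the wing handle on top of its screw clockwise, seen from above, until the sprung indicator tab in the top of that clamp pops up, stop there without overtightening, and let go. Leave the other clamp's handle as it is.

Things in the scene. Friction and masses are not known exactly. Their poses are not given: they have to be found in the camera images.
- bolt_clamp_grip (a point): Middle of the steel wing handle on the clamp that holds the bolt (dark, hex head, 110 mm long, lying crosswise), on the vertical screw axis, 184 mm above the table. Wing: flat-sided upright bar 14 mm thick, 78 long, 22 high; grip its middle across the thickness from above. x along the bar, y across, z up; turns with it. Below it only the 13 mm screw, down to cast iron 135 mm above the table.
- bolt_clamp_screw (a joint): Turn of that screw and wing in rad, growing clockwise seen from above (tightening). Starts at 0.2 to 0.6; the tab is let go at 1.3 to 1.4, so 40 to 70 degrees on: one grip does it. Stiff (0.1 N m at first, 0.15 N m at the end), stays where left, stops dead at 1.95; beyond 1.75 it is overtightened.
- bolt_clamp_tab (a joint): Rise in m of that clamp's brass tab, a plate 26 mm wide, 7 thick, in the top of the clamp's cast-iron column, 82 mm from the screw axis on the side away from the robot (clamp yaw within 20 degrees). 0 is in, its top edge 128 mm above the table, 3 mm out of the column; at the set force it pops up to 0.022, top at 150 mm. It cannot be lifted before.
- block_clamp_wing_end (a point): End of the wing handle of the other, otherwise equal clamp (it holds a small steel block, no bolt), 35 mm from its screw axis, 184 mm above the table. Both clamps are C-shaped stands fixed to the table some 30 to 50 cm apart, left and right in either order. This wing must stay as it is.
There are look-alikes about, which are no part of the job. What is shaped like the part that bears bolt_clamp_grip but blue is not meant.

How it is judged:
By the outcome, as a careful person would: the job done as asked, in the order asked, and still so for the second after the job is handed in, with the robot touching nothing.
It also fails if it takes over 40 s, if anything falls off the work surface, if the arm or the gripper's body presses on something with over 40 N, if the wrist force passes 120 N, or if a joint passes its speed limit or range.

## Robot

A 6-joint arm with a two-finger parallel gripper is mounted at the origin on the work surface. World frame = base frame: x ahead of the robot, y to its left, z up, the work surface at z = 0. Lengths are in m, angles in rad, forces in N, time in s.
With the tool pointing down it reaches from about 0.25 to 0.725 m from the base axis. Payload 4 kg.
Tool frame: the origin (TCP) lies between the finger pads; the fingertips stand 17 mm ahead of it and the grasp point (between the pads) lies 2 mm behind it (r.nose_length is the z of the fingertips in the tool frame, in m); z points along the fingers, y is the line along which they close (so a half turn about z gives the same grasp; the last joint's range is limited). The gripper opens to 85 mm and grips with 20 to 120 N. Pads are 22 mm wide; open, the fingers measure 114 mm over their backs; the gripper's body (76 mm by 85 mm) begins 54 mm behind the grasp point. The pads swing forward as they close: fully open they stand 13 mm farther back than shut.
Start: joints at [-1.298, 0.241, 0.005, 1.335, 0, 1.571], TCP at [0.135, -0.482, 0.216] pointing down, gripper open.
Joint ranges: [-2.72, 2.72], [-1.05, 1.87], [-1.09, 1.28], [-1.99, 2.15], [-1.42, 1.44], [-3.14, 3.14]. Speed limits (rad/s): [2.79, 2.79, 3.14, 3.14, 3.14, 3.14].

## Interface

Orientations are given as a unit quaternion [x, y, z, w].
In Python, from workcell import monitor, vision, r gives the robot as it stands. The module is installed in compiled form; this text tells all that it offers.
- The arm moves only by the tool send_rows, never from a script. Its argument "targets" is a list that holds one entry, the list of rows, each a list of 4 numbers: the shift along the tool's x, y, z in m, then the turn about the tool's z in degrees. In form: [[[dx, dy, dz, twist], ...]]. A call has 1 to 10 rows; each row shifts and turns the commanded pose from where the row before left it, along the tool's axes as they then stand; what a row does not reach is not made up. A row lasts 1/12 s, in which the tool goes at most 41.7 mm and 7.16 degrees, less where a joint would pass 70% of its speed; a pose out of reach is approached as far as the arm can. A call with a gripper value outside its range is refused whole. "jaw" is the gripper's target within -1 to 1 (shut at 1, half-way at 0, fully open at -1), set as the call begins (left out, the last holds). The fingers move at their own pace and stop on an object; "newtons" is the grip in N (left out, the last holds). Time passes only in rows, so rows that do not move let the fingers close. It gives the time, the measured TCP pose, the force, the opening and the grip force at its end, in the units of the state.
- monitor.state(): the state, without advancing time (a new reading comes with each control period).
- vision.read_camera(name): name is "side" or "top" or "wrist"; returns a dict with "pixels" (480x640x3 uint8, red, green, blue), "K" (3x3 intrinsics, pixels), "R" (3x3) and "t" (3): a world point X has camera coordinates R X + t. Camera axes: x right, y down, z forward; pixel columns grow to the right and rows downward; lengths in m; the calibration is good to about 2 mm. The wrist camera is an equidistant fisheye: a pixel r from the principal point sees the ray r / f radians off the axis. A picture is of the moment at which its call begins. There is no depth.
- r.close_job(): hands the job in; it is judged then, once.
The state is a dict: "time": time; "q": joint angles; "dq": joint speeds; "joint_efforts": joint torques, N m; "ee_pos": TCP position; "ee_rot": TCP orientation; "contact_force": force on the tool from outside, world axes, zero at the start; "ft_torque": the same for the moment, N m; "finger_gap": finger opening in m; "grasp_force": force on a finger pad.
Only numpy, scipy, OpenCV 4.12 (cv2) and the standard library are available. Lean on these libraries where they do the work, as an engineer would, in place of code of your own. Each camera call takes 0.05 s, during which the arm holds its last target. There are 200 camera calls.

## Working session

There is one attempt and no reset: what is moved stays moved. The work goes in short steps, Python scripts to look and compute and a tool call to move; the robot and the scene stay as the last step left them, time stands still between calls to the robot, and variables do not carry over. Pictures are saved under pics/ and viewed, at most 10 in all, crops included, and the job is handed in when it is done.

Besides the shell and the picture viewer there is one more tool, called after "Call:" as name(argument=value, ...), one argument or row to a line, values as JSON. send_rows: Moves the arm, as the interface text tells. Its arguments: {"type":"object","properties":{"targets":{"type":"array"},"jaw":{"type":"number"},"newtons":{"type":"number"}},"required":["targets"]}

```bash
mkdir -p pics; cat > h.py <<'E'
import numpy as np, cv2
from workcell import monitor, vision, r
def snap(n,f,crop=None,s=1):
    c=vision.read_camera(n); im=c["pixels"][:,:,::-1]
    np.savez(f"{f}.npz",K=c["K"],R=c["R"],t=c["t"]); cv2.imwrite(f"pics/{f}_full.png",im)
    return c
def ray(c,u,v,z):
    K,R,t=c["K"],c["R"],c["t"]
    d=R.T@np.linalg.inv(K)@np.array([u,v,1.]); o=-R.T@t
    return o+d*(z-o[2])/d[2]
E
python3 - <<'E'
from h import *
for n in("top","side"):
    c=snap(n,n); print(n,c["K"].round(1).tolist(),(-c["R"].T@c["t"]).round(3),c["R"].round(2).tolist())
print(monitor.state())
E
```

```text
top [[559.5, 0.0, 322.5], [0.0, 559.5, 238.2], [0.0, 0.0, 1.0]] [0.391 0.005 0.971] [[-0.03, -1.0, -0.02], [-1.0, 0.03, -0.06], [0.06, 0.02, -1.0]]
side [[603.8, 0.0, 326.2], [0.0, 603.8, 242.5], [0.0, 0.0, 1.0]] [0.296 0.594 0.843] [[-0.97, -0.23, -0.0], [-0.17, 0.73, -0.66], [0.16, -0.64, -0.75]]
{'time': 0.1, 'q': array([-1.29799094e+00,  2.41327394e-01,  3.87896109e-03,  1.33520928e+00,
       -1.59951080e-06,  1.57080902e+00]), 'dq': array([ 1.76322047e-03, -2.94086634e-03,  2.29923594e-03,  2.37706657e-03,
        9.04382033e-05,  1.97553507e-03]), 'joint_efforts': array([-4.44698571e-04, -3.73138368e+01,  2.53009897e+01,  1.08646849e-02,
        4.71158728e-05,  3.83740741e-06]), 'ee_pos': array([ 0.13455823, -0.48094357,  0.21541476]), 'ee_rot': array([ 9.90712001e-01,  1.35973765e-01, -1.27354122e-04, -9.21940303e-04]), 'contact_force': array([-0.42799769,  0.02965606, -0.04769759]), 'ft_torque': array([-0.01238801,  0.00441539, -0.015365  ]), 'grasp_force': 0.0, 'finger_gap': 0.08564231683036376}
```

View pics/top_full.png

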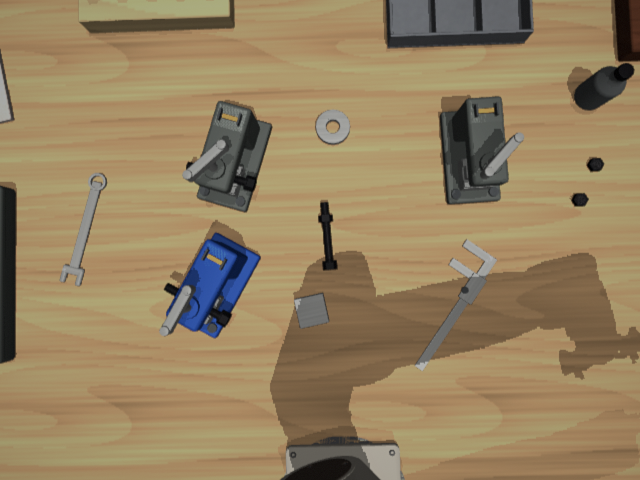

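View pics/side_full.png

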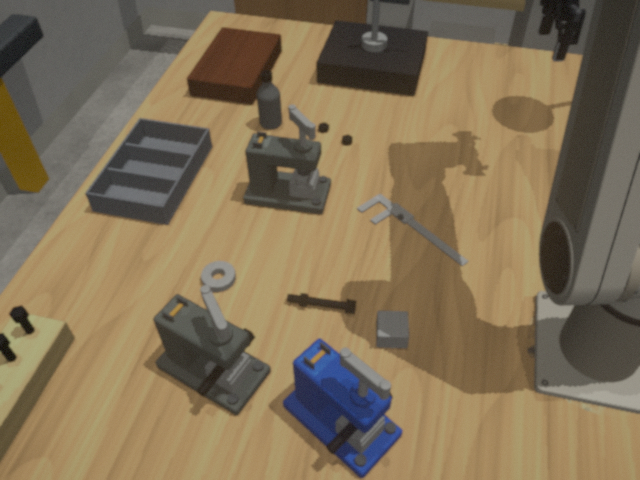

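Candidates in the top image:
- Grey left clamp, wing at about (206,160), with dark bolt ends at (190,165) and (247,183).
- Blue clamp, wing at (177,310), which also has a bolt but is excluded by colour.
- Grey right clamp, wing at (502,153), with no bolt ends showing.

The choice is the left grey clamp. I'll check it in a crop.

```bash
python3 - <<'E'
import cv2,numpy as np
a=cv2.imread("pics/top_full.png")[90:220,170:290]; b=cv2.imread("pics/side_full.png")[280:410,150:280]
c=[cv2.resize(x,(390,422),interpolation=cv2.INTER_CUBIC) for x in (a,b)]
cv2.imwrite("pics/crop1.png",np.hstack(c))
E
```

```text
(no output)
```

View pics/crop1.png

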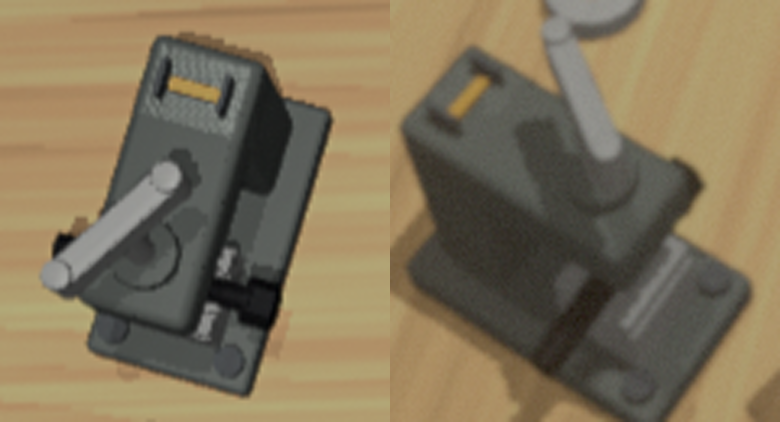

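```bash
cat > geo.py <<'E'
from h import *
from scipy.spatial.transform import Rotation as Ro
c=np.load("top.npz")
a=ray(c,221.7,144.5,.195);b=ray(c,187.5,174.7,.195);m=(a+b)/2;d=a-b
print("ends",a,b,"mid",m,"len",np.hypot(*d[:2]),"yaw",np.degrees(np.arctan2(d[1],d[0])))
tab=ray(c,229,117.7,.128);print("tab",tab,np.linalg.norm((tab-m)[:2]), "clamp yaw",np.degrees(np.arctan2(*(tab-m)[1::-1])))
R=Ro.from_quat(monitor.state()["ee_rot"]).as_matrix();print(R.round(3),"jaw yaw",np.degrees(np.arctan2(R[1,1],R[0,1])),"in tool", R.T@(m-monitor.state()["ee_pos"]))
print("base azimuth",np.degrees(np.arctan2(m[1],m[0])),np.hypot(*m[:2]))
E
python3 geo.py
```

```text
ends [0.57164153 0.15640391 0.195     ] [0.53031276 0.20538887 0.195     ] mid [0.55097715 0.18089639 0.195     ] len 0.06409050675854103 yaw -49.84556504637047
tab [0.62838686 0.15749603 0.128     ] 0.08086928410748376 clamp yaw -16.81966265249197
[[ 0.963  0.269 -0.001]
 [ 0.269 -0.963  0.002]
 [-0.    -0.002 -1.   ]] jaw yaw -74.37012980123683 in tool [ 0.5793349  -0.52513531  0.02139134]
base azimuth 18.176002464825395 0.5799132005735077
```

The crop shows the left grey clamp holding the dark bolt, with its hex head at (262,303) in the crop. The wing ends are at top-image pixels (221.7,144.5) and (187.5,174.7), and the brass tab is in. The geometry agrees: 64 mm between the wing's end centres, and 81 mm from axis to tab. I'll move now.

Call:
send_rows(
  targets=[
    [[0,0,-0.03,0],[0,0,-0.03,0],[0.029,-0.026,0,0],[0.029,-0.026,0,0],[0.029,-0.026,0,0],[0.029,-0.026,0,0],[0.029,-0.026,0,0],[0.029,-0.026,0,0],[0.029,-0.026,0,0],[0.029,-0.026,0,0]],
  ],
  jaw=-0.3,
)

```text
time: 0.93
ee_pos: [0.3023, -0.2169, 0.276]
ee_rot: [0.991, 0.136, -0.0, -0.0]
contact_force: [1.5, -0.4, 0.1]
finger_gap: 0.0555
grasp_force: 0.0
```

Call:
send_rows(
  targets=[
    [[0.029,-0.026,0,0],[0.029,-0.026,0,0],[0.029,-0.026,0,0],[0.029,-0.026,0,0],[0.029,-0.026,0,0],[0.029,-0.026,0,0],[0.029,-0.026,0,0],[0.029,-0.026,0,0],[0.029,-0.026,0,0],[0.029,-0.026,0,0]],
  ],
)

```text
time: 1.77
ee_pos: [0.5117, 0.1117, 0.2757]
ee_rot: [0.991, 0.136, -0.0, 0.0]
contact_force: [0.6, -1.5, -0.1]
finger_gap: 0.0559
grasp_force: 0.0
```

Call:
send_rows(
  targets=[
    [[0,0,0,-7],[0,0,0,-7],[0,0,0,-7],[0,0,0,-7],[0,0,0,-7],[0,0,0,-7],[0,0,0,-7],[0,0,0,-7],[0,0,0,-7],[0,0,0,-7]],
  ],
)

```text
time: 2.6
ee_pos: [0.511, 0.1098, 0.2756]
ee_rot: [0.731, 0.682, -0.001, -0.0]
contact_force: [-0.3, 0.0, 0.4]
finger_gap: 0.0554
grasp_force: 0.0
```

Call:
send_rows(
  targets=[
    [[0,0,0,-7],[0,0,0,-7],[0,0,0,-7],[0,0,0,-7],[0,0,0,-7],[0,0,0,-7],[0,0,0,0]],
  ],
)

```text
time: 3.18
ee_pos: [0.511, 0.1097, 0.2756]
ee_rot: [0.44, 0.898, -0.0, -0.001]
contact_force: [0.6, 0.7, 0.1]
finger_gap: 0.0554
grasp_force: 0.0
```

```bash
python3 geo.py; python3 - <<'E'
from h import *
c=snap("wrist","w1");print(c["K"],c["R"].round(3),-c["R"].T@c["t"]);print(monitor.state()["q"],monitor.state()["time"])
E
```

```text
ends [0.57164153 0.15640391 0.195     ] [0.53031276 0.20538887 0.195     ] mid [0.55097715 0.18089639 0.195     ] len 0.06409050675854103 yaw -49.84556504637047
tab [0.62838686 0.15749603 0.128     ] 0.08086928410748376 clamp yaw -16.81966265249197
[[-0.612  0.791 -0.001]
 [ 0.791  0.612 -0.   ]
 [ 0.001 -0.001 -1.   ]] jaw yaw 37.73971801301102 in tool [0.03176028 0.0752653  0.08055245]
base azimuth 18.176002464825395 0.5799132005735077
[[371.64829954   0.         320.0690959 ]
 [  0.         371.64829954 243.28321017]
 [  0.           0.           1.        ]] [[ 0.791  0.612 -0.001]
 [ 0.582 -0.751  0.311]
 [ 0.19  -0.247 -0.95 ]] [0.46198816 0.17437721 0.43238692]
[ 2.11586214e-01  2.71344187e-01  1.99206626e-01  1.49976064e+00
 -4.29186828e-07  1.12810731e+00] 3.2333
```

View pics/w1_full.png

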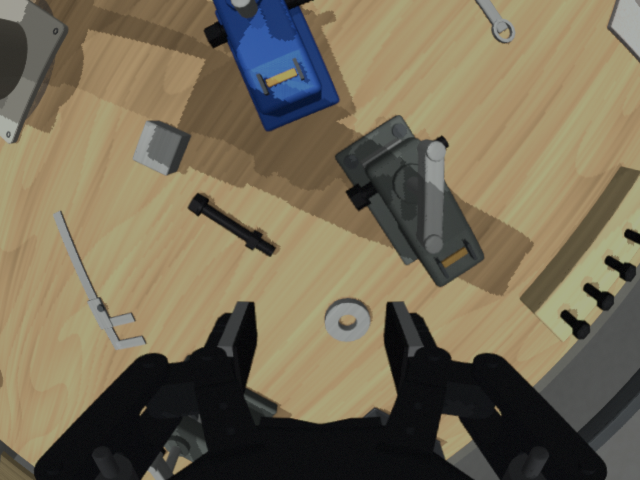

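The wrist view shows the grey clamp with the bolt. Its wing ends are at (434,150) and (433,243), and its tab is at (455,258). I'll take the second measurement from here.

```bash
cat > wr.py <<'E'
from h import *
from scipy.spatial.transform import Rotation as Ro
def fray(c,u,v,z):
    K,R,t=c["K"],c["R"],c["t"]; x,y=u-K[0,2],v-K[1,2]; q=np.hypot(x,y); th=q/K[0,0]
    d=R.T@np.array([np.sin(th)*x/q,np.sin(th)*y/q,np.cos(th)]); o=-R.T@t
    return o+d*(z-o[2])/d[2]
def rep(f,p1,p2):
    c=np.load(f); a,b=fray(c,*p1,.195),fray(c,*p2,.195); d=a-b; m=(a+b)/2; s=monitor.state()
    R=Ro.from_quat(s["ee_rot"]).as_matrix(); t=m.copy(); t[2]=.182; e=R.T@d
    print("mid",m.round(4),"len",np.hypot(*d[:2]),"yaw",np.degrees(np.arctan2(d[1],d[0])),"tool shift",(R.T@(t-s["ee_pos"])).round(4),"twist",np.degrees(np.arctan(e[1]/e[0])))
E
python3 -c "
from wr import *
rep('w1.npz',(434,150),(433,243))"
```

```text
mid [0.55   0.1849 0.195 ] len 0.06398478612791798 yaw 131.25564071677906 tool shift [0.0358 0.0767 0.0937] twist -3.768416580005764
```

Call:
send_rows(
  targets=[
    [[0.008,0.019,0,-1],[0.008,0.019,0,-1],[0.009,0.019,0,-1],[0.009,0.019,0,0],[0,0,0.02,0],[0,0,0.02,0],[0,0,0,0],[0,0,0,0]],
  ],
)

```text
time: 3.9
ee_pos: [0.5477, 0.1838, 0.2349]
ee_rot: [0.418, 0.908, -0.001, -0.001]
contact_force: [0.2, -0.2, 0.1]
finger_gap: 0.0558
grasp_force: 0.0
```

```bash
python3 - <<'E'
from h import *
c=snap("wrist","w2");s=monitor.state();print(s["ee_pos"],s["q"])
E
```

```text
[0.54856914 0.18398999 0.23637667] [3.23603241e-01 3.94311231e-01 2.72114969e-01 1.44947295e+00
 1.08720849e-05 1.18687324e+00]
```

View pics/w2_full.png

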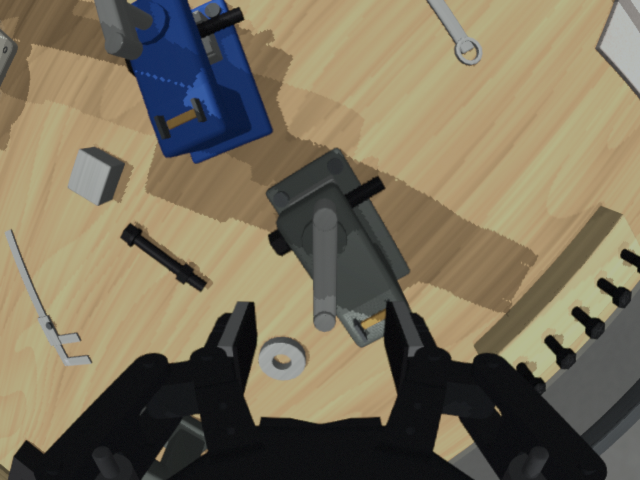

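The wing now lies between the fingers, with ends at (325,219) and (325,321). The fingers' centre line is at about column 320.

```bash
python3 -c "
from wr import *
rep('w2.npz',(325,219),(325,321))"
```

```text
mid [0.551  0.1851 0.195 ] len 0.06359602789423298 yaw 130.80720738857798 tool shift [-0.0008  0.0027  0.0544] twist -0.2689275259038455
```

Call:
send_rows(
  targets=[
    [[0,0.0025,0.008,0],[0,0,0.015,0],[0,0,0.015,0],[0,0,0.01,0],[0,0,0.005,0],[0,0,0,0]],
  ],
)

```text
time: 4.45
ee_pos: [0.5502, 0.1855, 0.1824]
ee_rot: [0.418, 0.909, -0.001, -0.001]
contact_force: [-0.8, 0.3, 0.5]
finger_gap: 0.0553
grasp_force: 0.0
```

Call:
send_rows(
  targets=[
    [[0,0,0,0],[0,0,0,0],[0,0,0,0],[0,0,0,0],[0,0,0,0],[0,0,0,0],[0,0,0,0],[0,0,0,0]],
  ],
  jaw=1,
  newtons=60,
)

```text
time: 5.12
ee_pos: [0.5507, 0.1858, 0.1833]
ee_rot: [0.418, 0.909, 0.0, 0.0]
contact_force: [-0.1, -1.4, -0.6]
finger_gap: -0.0
grasp_force: 0.0
```

The fingers closed on nothing (gap 0), so I'll look.

```bash
python3 - <<'E'
from h import *
a=snap("top","t3")["pixels"];b=snap("side","s3")["pixels"];c=snap("wrist","w3")["pixels"]
f=lambda x,s:cv2.resize(x,s,interpolation=cv2.INTER_CUBIC)[:,:,::-1]
cv2.imwrite("pics/c3.png",np.hstack([np.vstack([f(a[80:220,160:300],(300,300)),f(b[260:400,150:290],(300,300))]),f(c[100:480,120:520],(480,600))]))
print(monitor.state())
E
```

```text
{'time': 5.2667, 'q': array([3.25328307e-01, 4.17086739e-01, 1.68548896e-01, 1.32231437e+00,
       1.21309649e-06, 1.18696430e+00]), 'dq': array([-0.00191126,  0.00182975,  0.0008273 , -0.00083161, -0.00118189,
        0.00017078]), 'joint_efforts': array([ 7.45946272e-04, -4.55310130e+01,  2.52046877e+01,  2.35047402e-03,
        8.04196270e-05,  4.20100571e-05]), 'ee_pos': array([0.55066907, 0.18574845, 0.18318574]), 'ee_rot': array([ 4.17614192e-01,  9.08624447e-01, -1.87314258e-05, -2.07446601e-05]), 'contact_force': array([ 0.68867902,  0.68211908, -0.6935521 ]), 'ft_torque': array([-0.01947128, -0.04113534, -0.016053  ]), 'grasp_force': 0.0, 'finger_gap': -1.792056390982603e-05}
```

View pics/c3.png

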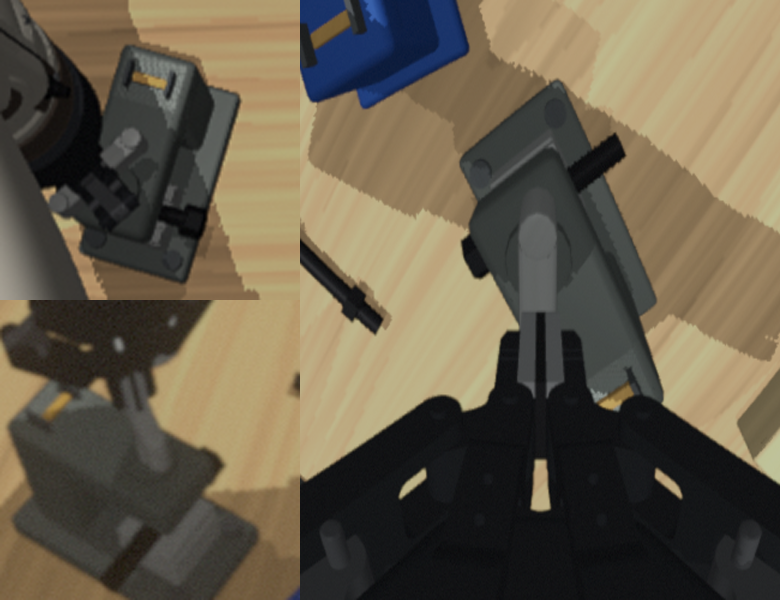

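The wing runs into the fingers at crop (540,310), but the readings claim no grip. I'll enlarge and brighten that spot.

```bash
python3 - <<'E'
from h import *
f=lambda x,s:cv2.resize(x,s,interpolation=cv2.INTER_CUBIC)
w=cv2.imread("pics/w3_full.png")[230:430,250:390]; t=cv2.imread("pics/t3_full.png")[130:200,175:245]
g=lambda x:(255*(x/255.)**.5).astype("uint8")
cv2.imwrite("pics/c4.png",np.hstack([g(f(w,(400,571)))[:570],g(f(t,(400,400)))[:,:].repeat(1,0) if 0 else np.vstack([g(f(t,(400,400))),np.zeros((170,400,3),"uint8")])]))
E
```

```text
(no output)
```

View pics/c4.png

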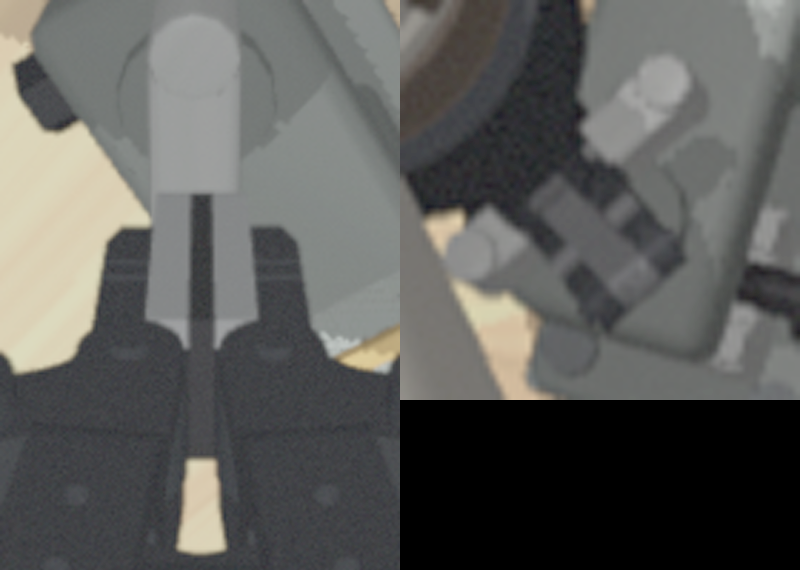

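```bash
python3 - <<'E'
from h import *
from scipy.spatial.transform import Rotation as Ro
c=np.load("w3.npz"); s=monitor.state(); R=Ro.from_quat(s["ee_rot"]).as_matrix()
for p in [(11,0,17),(11,7,17),(11,-7,17),(11,0,-2),(11,7,-2),(11,-7,-2),(11,7,-13),(11,7,-30),(32,0,-12),(11,0,-12),(-32,0,-12),(32,7,-12),(11,7,-12),(-11,0,17)]:
    X=c["R"]@(s["ee_pos"]+R@(np.array(p)/1000))+c["t"]; th=np.arctan2(np.hypot(*X[:2]),X[2]); k=c["K"][0,0]*th/np.hypot(*X[:2])
    u,v=k*X[0]+c["K"][0,2],k*X[1]+c["K"][1,2]; print(p,"full",round(u),round(v),"c4",round((u-250)*400/140),round((v-230)*571/200))
w=cv2.imread("pics/w2_full.png")[290:380,190:290]; v=cv2.imread("pics/w3_full.png")[280:370,270:370]
g=lambda x:(255*(cv2.resize(x,(400,360),interpolation=cv2.INTER_CUBIC)/255.)**.5).astype("uint8")
cv2.imwrite("pics/c5.png",np.hstack([g(w),g(v)]))
E
```

```text
(11, 0, 17) full 319 268 c4 197 109
(11, 7, 17) full 333 268 c4 236 109
(11, -7, 17) full 305 268 c4 157 109
(11, 0, -2) full 319 284 c4 196 153
(11, 7, -2) full 334 284 c4 240 153
(11, -7, -2) full 303 284 c4 152 153
(11, 7, -13) full 335 294 c4 242 183
(11, 7, -30) full 336 313 c4 247 238
(32, 0, -12) full 318 247 c4 196 49
(11, 0, -12) full 319 293 c4 196 180
(-32, 0, -12) full 319 372 c4 196 406
(32, 7, -12) full 336 247 c4 244 49
(11, 7, -12) full 335 293 c4 242 180
(-11, 0, 17) full 319 307 c4 197 219
```

View pics/c5.png

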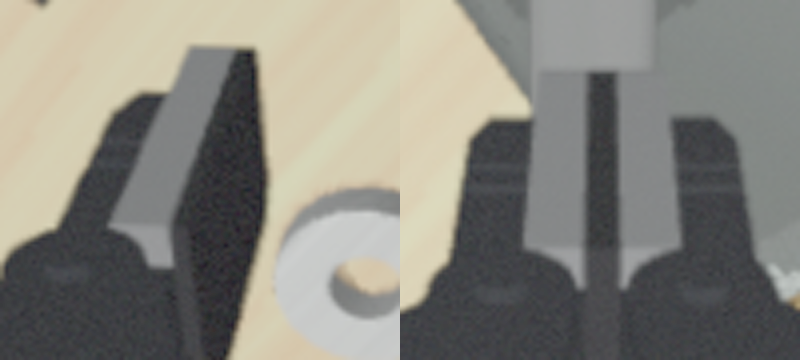

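The enlarged view shows grey finger, black pad, black pad, grey finger. The fingers are fully shut, and the wing hides their lower ends at its top edge. So the tips seem to sit on or above the wing, higher than stated. I'll check the nose length and the tip position that the wrist picture implies.

```bash
python3 - <<'E'
from h import *
from scipy.spatial.transform import Rotation as Ro
print("nose",r.nose_length,[a for a in dir(r) if a[0]!='_'])
c=np.load("w2.npz"); P=np.array([.54857,.18399,.23638]); R=Ro.from_quat([.418,.908,-.001,-.001]).as_matrix()
for x in(11,-11):
  for z in(17,8,0,-10,-20):
    X=c["R"]@(P+R@(np.array((x,-28,z))/1000))+c["t"]; k=c["K"][0,0]*np.arctan2(np.hypot(*X[:2]),X[2])/np.hypot(*X[:2])
    print(x,z,round(k*X[0]+c["K"][0,2]),round(k*X[1]+c["K"][1,2]))
E
```

```text
nose 0.017 ['Unreachable', 'close_job', 'nose_length']
11 17 265 270
11 8 262 277
11 0 260 284
11 -10 256 293
11 -20 252 304
-11 17 267 308
-11 8 265 317
-11 0 263 325
-11 -10 260 336
-11 -20 256 348
```

The wrist picture puts the fingertips at tool z of about -15 to -19 mm, roughly 30 mm shorter than stated. They closed just above the wing. I'll open, go 25 mm lower (still clear of the iron even if the stated nose length is right), and close again.

Call:
send_rows(
  targets=[
    [[0,0,0,0],[0,0,0,0],[0,0,0,0],[0,0,0,0],[0,0,0,0],[0,0,0,0]],
  ],
  jaw=-0.3,
)

```text
time: 5.77
ee_pos: [0.5507, 0.1857, 0.1832]
ee_rot: [0.418, 0.909, 0.0, 0.0]
contact_force: [-0.3, -0.0, 0.2]
finger_gap: 0.0558
grasp_force: 0.0
```

Call:
send_rows(
  targets=[
    [[0,0,0.005,0],[0,0,0.005,0],[0,0,0.005,0],[0,0,0.005,0],[0,0,0.004,0],[0,0,0,0]],
  ],
)

```text
time: 6.27
ee_pos: [0.5499, 0.1855, 0.1577]
ee_rot: [0.418, 0.909, -0.001, -0.001]
contact_force: [0.2, 0.1, 0.7]
finger_gap: 0.0553
grasp_force: 0.0
```

Call:
send_rows(
  targets=[
    [[0,0,0,0],[0,0,0,0],[0,0,0,0],[0,0,0,0],[0,0,0,0],[0,0,0,0],[0,0,0,0]],
  ],
  jaw=1,
  newtons=60,
)

```text
time: 6.85
ee_pos: [0.5499, 0.185, 0.1598]
ee_rot: [0.418, 0.909, -0.001, -0.0]
contact_force: [-4.3, -3.8, 5.2]
finger_gap: 0.0124
grasp_force: 60.7
```

Gripped now: gap 12 mm at 60 N. I'll turn 35°, then check the tab numerically by its brass pixels.

Call:
send_rows(
  targets=[
    [[0,0,0,4],[0,0,0,4],[0,0,0,4],[0,0,0,4],[0,0,0,4],[0,0,0,5],[0,0,0,5],[0,0,0,5],[0,0,0,0]],
  ],
)

```text
time: 7.6
ee_pos: [0.5509, 0.1854, 0.1597]
ee_rot: [0.672, 0.74, 0.0, 0.0]
contact_force: [-1.7, -3.0, 4.3]
finger_gap: 0.0124
grasp_force: 60.5
```

```bash
cat > tab.py <<'E'
from h import *
import sys
from scipy.spatial.transform import Rotation as Ro
def br(im,box):
    x0,y0,x1,y1=box; h=cv2.cvtColor(np.ascontiguousarray(im[y0:y1,x0:x1]),cv2.COLOR_BGR2HSV)
    m=(cv2.inRange(h,(12,130,100),(28,255,255))>0); ys,xs=np.nonzero(m)
    return (len(xs),round(xs.mean()+x0,1),round(ys.mean()+y0,1),ys.min()+y0,ys.max()+y0) if len(xs) else 0
B={"top":(212,103,245,127),"side":(160,280,192,320)}
f=sys.argv[1]
if f!="3":
    for n in B: snap(n,n[0]+f)
for n in B: print(n,br(cv2.imread(f"pics/{n[0]}{f}_full.png"),B[n]))
s=monitor.state();R=Ro.from_quat(s["ee_rot"]).as_matrix();print("jaw yaw",np.degrees(np.arctan2(R[1,1],R[0,1])),s["ft_torque"],s["finger_gap"],s["grasp_force"],s["time"])
E
python3 tab.py 3; python3 tab.py 5
```

```text
top (56, np.float64(228.7), np.float64(117.0), np.int64(114), np.int64(120))
side (61, np.float64(176.4), np.float64(309.0), np.int64(303), np.int64(315))
jaw yaw 5.528203943316121 [-0.62058653  0.50611562 -0.01355122] 0.012422963876122609 60.53864300251007 7.6
top (55, np.float64(228.7), np.float64(117.0), np.int64(114), np.int64(120))
side (61, np.float64(176.4), np.float64(309.0), np.int64(303), np.int64(315))
jaw yaw 5.734915426024068 [-0.72900944  0.50463748 -0.05056119] 0.012421831881396716 60.67280173301697 7.7
```

Call:
send_rows(
  targets=[
    [[0,0,0,3],[0,0,0,3],[0,0,0,0]],
  ],
)

```text
time: 7.95
ee_pos: [0.5511, 0.1854, 0.1598]
ee_rot: [0.709, 0.705, 0.0, 0.001]
contact_force: [-1.5, -2.9, 4.8]
finger_gap: 0.0129
grasp_force: 60.7
```

```bash
python3 tab.py 6
```

```text
top (56, np.float64(228.9), np.float64(117.0), np.int64(114), np.int64(120))
side (61, np.float64(176.4), np.float64(309.0), np.int64(303), np.int64(315))
jaw yaw -0.24769161167045892 [-0.71453888  0.36754178 -0.00638742] 0.01238987212008291 60.77006220817566 8.05
```

Call:
send_rows(
  targets=[
    [[0,0,0,3],[0,0,0,3],[0,0,0,0]],
  ],
)

```text
time: 8.3
ee_pos: [0.5513, 0.1854, 0.1598]
ee_rot: [0.745, 0.667, 0.0, 0.001]
contact_force: [-0.5, -2.9, 4.4]
finger_gap: 0.0131
grasp_force: 60.7
```

```bash
python3 tab.py 7
```

```text
top (73, np.float64(227.2), np.float64(113.4), np.int64(110), np.int64(117))
side (137, np.float64(174.5), np.float64(302.4), np.int64(294), np.int64(311))
jaw yaw -6.249319917196627 [-0.74575741  0.30426705 -0.05642585] 0.012883777842925843 60.7465124130249 8.4
```

The tab has popped up: in the side view the brass moved 7 px up and its area doubled. I'll release and lift clear.

Call:
send_rows(
  targets=[
    [[0,0,0,0],[0,0,0,0],[0,0,0,0],[0,0,0,0],[0,0,0,0],[0,0,0,0]],
  ],
  jaw=-0.3,
)

```text
time: 8.9
ee_pos: [0.5507, 0.186, 0.1591]
ee_rot: [0.745, 0.667, 0.0, -0.0]
contact_force: [-0.0, -0.1, 0.2]
finger_gap: 0.0555
grasp_force: 0.0
```

Call:
send_rows(
  targets=[
    [[0,0,-0.01,0],[0,0,-0.02,0],[0,0,-0.02,0],[0,0,-0.02,0],[0,0,-0.02,0],[0,0,-0.02,0],[0,0,0,0],[0,0,0,0]],
  ],
)

```text
time: 9.57
ee_pos: [0.5516, 0.1861, 0.2713]
ee_rot: [0.745, 0.667, 0.002, 0.001]
contact_force: [0.0, -0.4, -0.2]
finger_gap: 0.0558
grasp_force: 0.0
```

```bash
python3 tab.py 8; python3 - <<'E'
from h import *
snap("wrist","w8")
f=lambda x,s:cv2.resize(x,s,interpolation=cv2.INTER_CUBIC)
cv2.imwrite("pics/c8.png",np.hstack([f(cv2.imread("pics/s8_full.png")[250:410,140:300],(400,400)),f(cv2.imread("pics/w8_full.png"),(400,400))]))
E
```

```text
top (72, np.float64(227.2), np.float64(113.4), np.int64(110), np.int64(117))
side (130, np.float64(174.3), np.float64(302.5), np.int64(295), np.int64(311))
jaw yaw -6.364493607580022 [-0.05703174 -0.01240578 -0.02791202] 0.05557908614335007 0.0 9.6667
```

View pics/c8.png

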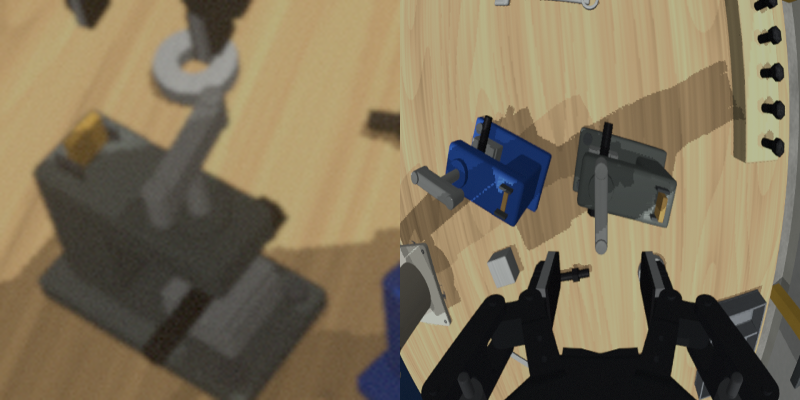

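The brass tab stands up at crop (87,138), the wing has turned, the bolt is still held, and the gripper is clear of everything. I'll hand the job in.

```bash
python3 -c "
from workcell import r
print(r.close_job())"
```

```text
the job is handed in; nothing more can be done
None
```

The bolt clamp's wing was turned about 46° clockwise until its brass tab popped up, then released; the other clamp was not touched, and the job was handed in at about 10 s (the first grip closed above the wing, because the fingertips sit roughly 30 mm higher than the interface text states, and the second grip, 24 mm lower, held).

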